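Refit the pivot pin of a bench lamp's swing arm

ROBOT

A 6-joint arm with a two-finger parallel gripper is mounted at the origin on the work surface. World frame = base frame: x ahead of the robot, y to its left, z up, the work surface at z = 0. Lengths are in m, angles in rad, forces in N, time in s.
With the tool pointing down it reaches from about 0.3 to 0.775 m from the base axis. Payload 14.6 kg.
Tool frame: the origin (TCP) lies on the centre line of the jaws, within the pads' length; the fingertips stand 19 mm ahead of it and the grasp point (between the pads) is the TCP; y points along the fingers, x is the direction in which the jaws open and shut, and the axes are right-handed (so a half turn about y gives the same grasp; the last joint's range is limited). The gripper opens to 94 mm and grips with 3 to 60 N. Pads are 16 mm wide; open, the fingers measure 119 mm over their backs; the gripper's body (75 mm by 177 mm) begins 78 mm behind the grasp point.
Start: joints at [-1.271, 0.3, 1.521, -0, 1.321, -0.067], TCP at [0.197, -0.513, 0.224] pointing down, gripper open.
Joint ranges: [-3.03, 3.03], [-0.79, 2.21], [0.23, 2.52], [-1.04, 4.18], [0, 3.07], [-2.55, 2.55]. Speed limits (rad/s): [2.22, 2.22, 2.57, 3.14, 3.14, 3.14].

INTERFACE

Orientations are given as [roll, pitch, yaw] about the fixed x, y, z axes, in that order (R = Rz(yaw) Ry(pitch) Rx(roll)).
In Python, from station import ctrl, optics gives the robot as it stands.
- The arm moves only by the tool jog_arm, never from a script. Its argument "targets" is a list of rows, each a list of 3 entries, a list of its own where there are three numbers: the finger opening in cm, from 0 to 9.4, then the shift along the tool's x, y, z in cm, then the turn about the tool's y in rad. A call has 1 to 10 rows; each row is the pose to reach, as a shift and turn from the pose commanded when the call began, along the tool's axes at that moment; what a row does not reach only later rows make up. A row lasts 1/10 s, in which the tool goes at most 50 mm and 8.59 degrees, less where a joint would pass 70% of its speed; a pose out of reach is approached as far as the arm can. A call with a gripper value outside its range is refused whole. The fingers move at their own pace and stop on an object; "grip_force" is the grip in N (left out, the last holds). Time passes only in rows, so rows that repeat a pose let the fingers close. It gives the time, the measured TCP pose, the force and the opening at its end, in the units of the state.
- ctrl.get_obs(): the state, without advancing time (a new reading comes with each control period).
- optics.camera(name): name is "scene" or "side" or "wrist"; returns a dict with "img" (400x640x3 uint8, red, green, blue), "range_z" (400x640 float32, m along the optical axis (not along the pixel's ray), 0 where there is no reading), "camera_matrix" (3x3 intrinsics, pixels), "world_to_cam" (4x4, takes a point from world to camera coordinates); the wrist camera has in their place "mount" (4x4, takes a point from camera to tool coordinates, whose origin is the TCP and whose axes are the tool frame's). Camera axes: x right, y up, looking along -z (the intrinsics and any distortion apply to the point x, -y, -z); pixel columns grow to the right and rows downward; lengths in m; the calibration is good to about 2 mm. The wrist camera is an equidistant fisheye: a pixel r from the principal point sees the ray r / f radians off the axis. A picture is of the moment at which its call begins: read the wrist's pose just before it.
- ctrl.hand_in(): hands the job in, once; it reports no verdict.
The state is a dict: "time_s": time; "qpos": joint angles; "joint_vel": joint speeds; "tau": joint torques, N m; "ee_pos": TCP position; "eef_rot": TCP orientation; "force": force on the tool from outside, world axes, zero at the start; "moment": the same for the moment, N m; "grip_width": finger opening in m.
Only numpy, scipy, OpenCV 4.12 (cv2) and the standard library are available. Lean on these libraries where they do the work, as an engineer would, in place of code of your own. Each camera call takes 0.05 s, during which the arm holds its last target. There are 200 camera calls.

TASK

Take the orange-handled pivot pin out of its white stand and thread it down through the upper lug of the blue bracket, the eye of the green lamp arm and the lower lug, until its brass collar sits flush on the upper lug; then let go. The eye and the lower lug are some millimetres out of line, so feel your way and shift the pin gently instead of forcing it (never press it on the bracket or arm with more than about 35 N, and do not drop it in), and leave the other things on the bench where they are.

Things in the scene. Friction and masses are not known exactly. Their poses are not given: they have to be found in the camera images.
- pin_grip (a point): Centre of the pin's orange square handle, 16 x 16 mm, 40 mm tall, faces square to the point's x and y; z runs up the pin's axis. The collar's underside is 25 mm and the nose 113 mm below this point. Mass about 0.14 kg. At the start the pin stands upright in its stand, its collar resting on the stand's top.
- pin_nose (a point): Centre of the flat end of the pin's steel shank. The shank is 12 mm in diameter and 88 mm long and is bevelled over its last 2 mm to a flat nose 8 mm across; z runs up the pin.
- pin_flange (a point): Centre of the underside of the pin's brass collar (36 mm across, 5 mm thick), 88 mm above the nose; z runs up the pin.
- stand: Fixed white upright tube, 44 mm outside, bore 17 mm, 94 mm tall; origin at the centre of its foot. It holds the pin (the pin comes out straight up).
- bracket: Fixed bracket on a dark plate; origin on the table under the upper lug's hole, z up. Blue column at y -31 to -49 mm, 102 mm high. The green arm runs out along +y to a lamp shade (120 mm across, 108 mm high, 235 mm out) resting on a pad. Three level plates 12 mm thick, about 45 mm wide, lie one over another: upper lug, arm eye, lower lug. They do not give way.
- fork_mouth (a point): Centre of the upper lug's hole (28 mm across) at its top face, 102 mm above the table; the lug is 12 mm thick. Axes as the bracket's.
- eye_nominal (a point): Point on the upper hole's axis at the height of the top of the arm's eye, 72 mm above the table (eye 60 to 72 mm, hole 15 mm across). The eye's real centre is off this point by 4.5 to 6 mm in an unknown direction, different each time. Axes as the bracket's.
- lug_nominal (a point): Point on the upper hole's axis at the height of the top of the lower lug, 42 mm above the table (lug 30 to 42 mm, hole 14 mm across). The lug hole's real centre is off the eye's real centre by 0.5 to 1.5 mm, again in an unknown direction. When the pin is fully home its nose is 14 mm above the table.
- holder: Fixed black block 75 x 75 mm, 60 mm high, with four coloured tool handles sticking up to 120 mm; origin at the centre of its underside. Leave alone.
- bottle_mid (a point): Loose white bottle, 48 mm across, 110 mm tall; point at its centre. Leave alone.
- jar_mid (a point): Loose amber jar, 52 mm across, 60 mm tall; point at its centre. Leave alone.
- driver: Loose screwdriver 170 mm long lying along its x on the bench beyond the bracket. Leave alone.
- wrench: Loose wrench 150 mm long lying along its x on the bench. Leave alone.
Mind the look-alikes: they are no part of the job. Leave any turquoise look-alike of the part that bears pin_grip alone.

How it is judged:
By the outcome, as a careful person would: the job done as asked, in the order asked, and still so for the second after the job is handed in, with the robot touching nothing.
It also fails if it takes over 61 s, if anything falls off the work surface, if the arm or the gripper's body presses on something with over 40 N, if the wrist force passes 120 N, or if a joint passes its speed limit or range.

## Working session

There is one attempt and no reset: what is moved stays moved. The work goes in short steps, Python scripts to look and compute and a tool call to move; the robot and the scene stay as the last step left them, time stands still between calls to the robot, and variables do not carry over. Pictures are saved under pics/ and viewed, about 8 in all and at most 12, crops included, and the job is handed in when it is done.

Besides the shell and the picture viewer there is one more tool, called after "Emit:" as name(argument=value, ...) on one line, values as JSON. jog_arm: Moves the arm, as the interface text tells. Its arguments: {"type":"object","properties":{"targets":{"type":"array","items":{"type":"array"}},"grip_force":{"type":"number"}},"required":["targets"]}

```bash
mkdir -p pics; cat > h.py <<'E'
import numpy as np, cv2
from station import ctrl, optics
from scipy.spatial.transform import Rotation as R
def snap(n):
    o=ctrl.get_obs(); c=optics.camera(n); return o,c
def save(img,p): cv2.imwrite(p,cv2.cvtColor(np.ascontiguousarray(img),cv2.COLOR_RGB2BGR))
def tool(o):
    T=np.eye(4);T[:3,:3]=R.from_euler('xyz',o['eef_rot']).as_matrix();T[:3,3]=o['ee_pos'];return T
def cloud(c,o=None):
    d=c['range_z'];K=c['camera_matrix'];v,u=np.mgrid[:d.shape[0],:d.shape[1]]
    x=(u-K[0,2])/K[0,0];y=(v-K[1,2])/K[1,1]
    if 'mount' in c:
        r=np.hypot(x,y)+1e-9;s=np.tan(np.minimum(r,1.5))/r;x=x*s;y=y*s;T=tool(o)@c['mount']
    else: T=np.linalg.inv(c['world_to_cam'])
    P=np.stack([x*d,-y*d,-d,np.ones_like(d)],-1)
    return (P@T.T)[...,:3]
E
python3 - <<'E'
from h import *
for n in ['scene','side','wrist']:
    o,c=snap(n);save(c['img'],f'pics/{n}0.png');np.savez(f'{n}0.npz',xyz=cloud(c,o),img=c['img'],d=c['range_z'])
print({k:np.round(v,3) for k,v in o.items()}, c['camera_matrix'],c['mount'], c.keys())
E
```

```text
{'time_s': np.float64(0.1), 'qpos': array([-1.271,  0.3  ,  1.521, -0.   ,  1.321, -0.067]), 'joint_vel': array([ 0.001, -0.001,  0.001, -0.001,  0.001, -0.   ]), 'tau': array([ 2.0000e-03, -5.3265e+01, -3.5329e+01,  7.1000e-02,  2.3000e-02,
       -0.0000e+00]), 'ee_pos': array([ 0.197, -0.513,  0.224]), 'eef_rot': array([-1.571e+00,  1.000e-03, -1.204e+00]), 'force': array([0.257, 0.794, 0.447]), 'moment': array([0.001, 0.069, 0.013]), 'grip_width': np.float64(0.094)} [[309.70691629   0.         321.43703032]
 [  0.         309.70691629 207.00609012]
 [  0.           0.           1.        ]] [[ 9.99999722e-01 -6.77126282e-04 -3.12574167e-04  3.09714824e-04]
 [-1.51171130e-04  2.26380679e-01 -9.74038893e-01 -1.60034840e-01]
 [ 7.30308086e-04  9.74038669e-01  2.26380514e-01  6.60700922e-02]
 [ 0.00000000e+00  0.00000000e+00  0.00000000e+00  1.00000000e+00]] dict_keys(['img', 'range_z', 'camera_matrix', 'mount'])
```

View pics/scene0.png

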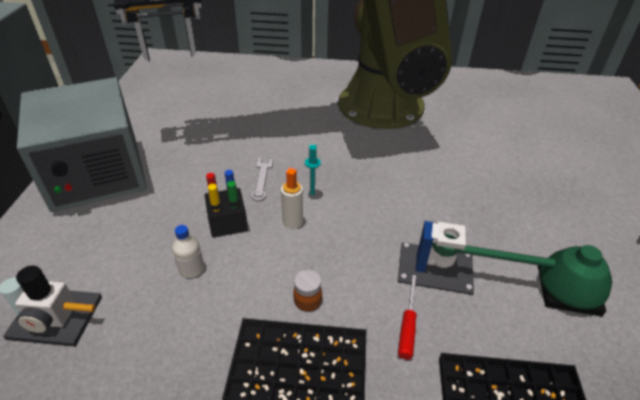

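View pics/side0.png

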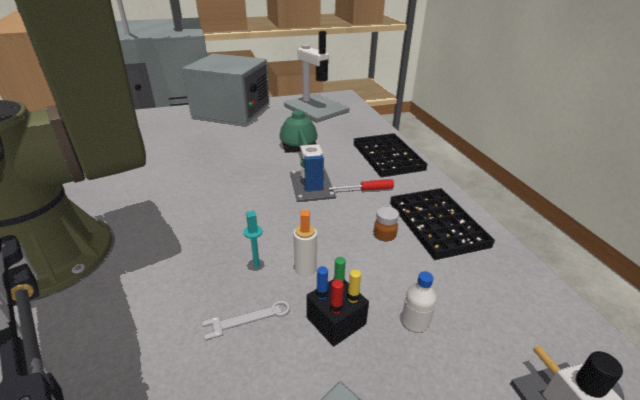

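Scene view: the orange handle is at (292,180) in the white stand at (292,207). Things it could be mistaken for are the turquoise look-alike at (312,160), the yellow/red handles at (213,195)/(211,179), and the red screwdriver at (408,335). I choose (292,180). The bracket's upper lug is at (448,236), and its arm runs to the shade at (578,275).

```bash
python3 - <<'E'
from h import *
ims=[]
for n in ['scene','side']:
    z=np.load(n+'0.npz');X,im=z['xyz'],z['img'].astype(int)
    hsv=cv2.cvtColor(z['img'],cv2.COLOR_RGB2HSV)
    H,S,V=[hsv[...,i].astype(int) for i in range(3)]
    def rep(name,m):
        P=X[m]; 
        if len(P): print(n,name,len(P),'med',np.round(np.median(P,0),3),'lo',np.round(np.percentile(P,3,0),3),'hi',np.round(np.percentile(P,97,0),3))
    near=(X[...,2]>.02)&(z['d']>0)&(np.hypot(X[...,0],X[...,1])<.9)
    rep('orange',near&(H<14)&(H>5)&(S>190)&(V>150)&(X[...,2]>.1))
    rep('blue',near&(H>104)&(H<120)&(S>150)&(X[...,1]>0))
    rep('green',near&(H>65)&(H<90)&(S>120)&(X[...,1]>.0))
    rep('lugtop',near&(S<60)&(V>120)&(X[...,1]>.0)&(abs(X[...,2]-.102)<.006))
    rep('turq',near&(H>84)&(H<96)&(S>150))
    v,u=(180,292) if n=='scene' else (225,305)
    ims.append(cv2.resize(z['img'][v-35:v+55,u-60:u+60],None,fx=3.2,fy=3.2,interpolation=cv2.INTER_CUBIC))
    v,u=(240,440) if n=='scene' else (165,310)
    ims.append(cv2.resize(z['img'][v-45:v+45,u-60:u+60],None,fx=3.2,fy=3.2,interpolation=cv2.INTER_CUBIC))
save(np.vstack([np.hstack(ims[:2]),np.hstack(ims[2:])]),'pics/crop0.png')
E
```

```text
scene orange 52 med [ 0.507 -0.186  0.137] lo [ 0.499 -0.193  0.103] hi [ 0.511 -0.178  0.14 ]
scene blue 380 med [0.616 0.073 0.081] lo [0.581 0.066 0.023] hi [0.619 0.081 0.103]
scene green 3768 med [0.646 0.327 0.071] lo [0.608 0.177 0.03 ] hi [0.679 0.379 0.108]
scene lugtop 579 med [0.601 0.11  0.102] lo [0.576 0.084 0.097] hi [0.624 0.139 0.104]
scene turq 265 med [ 0.416 -0.153  0.094] lo [ 0.405 -0.167  0.028] hi [ 0.426 -0.141  0.134]
side orange 85 med [ 0.5   -0.194  0.121] lo [ 0.495 -0.196  0.104] hi [ 0.504 -0.191  0.137]
side blue 501 med [0.593 0.068 0.064] lo [0.574 0.064 0.023] hi [0.613 0.072 0.103]
side green 9 med [0.509 0.547 0.074] lo [0.505 0.542 0.068] hi [0.512 0.552 0.076]
side lugtop 201 med [0.598 0.111 0.102] lo [0.574 0.082 0.097] hi [0.621 0.139 0.104]
side turq 360 med [ 0.41  -0.161  0.094] lo [ 0.397 -0.171  0.028] hi [ 0.422 -0.15   0.134]
```

View pics/crop0.png

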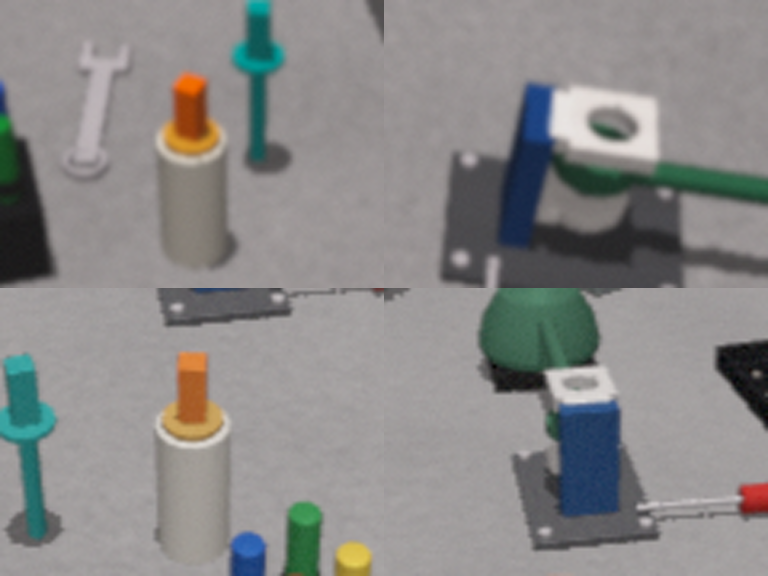

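Top row shows the orange pin with its brass collar in the stand, the turquoise one beside it, and the bracket hole with the green eye below. Choice confirmed. Moving above the pin for a wrist look.

Emit:
jog_arm(targets=[[6, [-19.6, -2, 40.3], 0], [6, [-19.6, -2, 40.3], 0], [6, [-19.6, -2, 40.3], 0], [6, [-19.6, -2, 40.3], 0], [6, [-19.6, -2, 40.3], 0], [6, [-19.6, -2, 40.3], 0], [6, [-19.6, -2, 40.3], 0], [6, [-19.6, -2, 40.3], 0], [6, [-19.6, -2, 40.3], 0], [6, [-19.6, -2, 40.3], 0]])

```text
time_s: 1.15
ee_pos: [0.5057, -0.1821, 0.2442]
eef_rot: [-1.57, 0.001, -1.199]
force: [-0.0, -0.1, -0.6]
grip_width: 0.0601
```

```bash
cat > pin.py <<'E'
from h import *
o,c=snap('wrist');X=cloud(c,o);hsv=cv2.cvtColor(c['img'],cv2.COLOR_RGB2HSV)
print(o['time_s'],np.round(o['ee_pos'],4),np.round(o['eef_rot'],3),np.round(o['force'],2))
H,S,V=[hsv[...,i].astype(int) for i in range(3)]
m=(H<=14)&(S>150)&(V>90)&(abs(X[...,0]-.503)<.05)&(abs(X[...,1]+.186)<.05)
P=X[m]; zt=np.percentile(P[:,2],95);print('n',len(P),'ztop',zt)
t=m&(X[...,2]>zt-.005); Q=X[t]
r=cv2.minAreaRect((Q[:,:2]*1e3).astype(np.float32));print('top rect mm,deg',r,'med',np.median(Q,0))
w=m&(X[...,2]>zt-.03)&(X[...,2]<zt-.006);print('side',np.round(np.c_[X[w].min(0),X[w].max(0)],4))
vv,uu=np.where(m);print(uu.min(),uu.max(),vv.min(),vv.max())
save(c['img'],'pics/w1.png');np.savez('w1.npz',xyz=X,img=c['img'])
E
python3 pin.py
```

```text
1.15 [ 0.5057 -0.1821  0.2442] [-1.570e+00  1.000e-03 -1.199e+00] [-0.02 -0.13 -0.61]
n 452 ztop 0.13959868401522924
top rect mm,deg ((524.3048706054688, -193.40460205078125), (16.08601188659668, 62.05980682373047), 70.7693099975586) med [ 0.50349215 -0.18570283  0.13874369]
side [[ 0.4995  0.5126]
 [-0.1945 -0.1765]
 [ 0.1098  0.1336]]
313 462 198 255
```

View pics/w1.png

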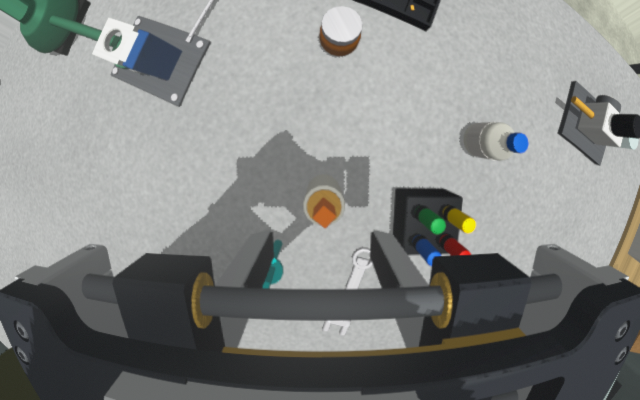

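The pin is centred at about (323,213) and its handle is turned roughly 45° to the jaws. The rectangle fit picked up the red/yellow handles at (465,245), so I'll restrict the mask.

```bash
python3 - <<'E'
from h import *
z=np.load('w1.npz');X,im=z['xyz'],z['img'];hsv=cv2.cvtColor(im,cv2.COLOR_RGB2HSV)
m=(hsv[...,0]<=14)&(hsv[...,1]>150)&(hsv[...,2]>90);m[:,350:]=0;m[:,:300]=0
Q=X[m&(X[...,2]>.135)]
r=cv2.minAreaRect((Q[:,:2]*1e3).astype(np.float32));print(len(Q),r)
W=X[m&(X[...,2]>.108)&(X[...,2]<.134)];print(len(W))
pts=X[m&(X[...,2]>.108)];r=cv2.minAreaRect((pts[:,:2]*1e3).astype(np.float32));print('all',r)
# collar
C=X[:, :][ (abs(X[...,2]-.099)<.003)&(np.hypot(X[...,0]-.504,X[...,1]+.186)<.021)]
print('collar',len(C),C.min(0),C.max(0),cv2.minEnclosingCircle((C[:,:2]*1e3).astype(np.float32)))
save(cv2.resize(im[180:250,280:370],None,fx=7,fy=7,interpolation=cv2.INTER_CUBIC),'pics/w1c.png')
E
```

```text
305 ((531.9974365234375, -178.0438690185547), (78.36011505126953, 19.486928939819336), 15.054008483886719)
124
all ((531.980712890625, -178.0326690673828), (78.33212280273438, 19.675294876098633), 14.894145011901855)
collar 498 [ 0.48551772 -0.20317623  0.09610483] [ 0.52066367 -0.16794373  0.10185758] ((502.537353515625, -185.98130798339844), 18.283079147338867)
```

View pics/w1c.png

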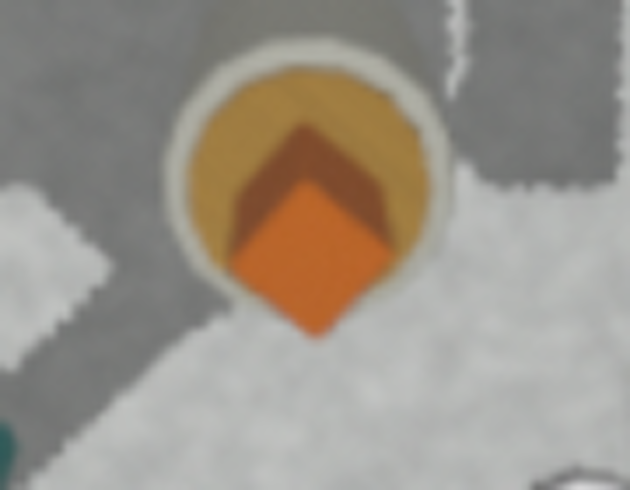

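The close crop shows the handle's top-face corners at about (230,262), (305,178), (393,252) and (317,338).

```bash
cat >> h.py <<'E'
def ray(px,c,o,z):
    """wrist pixel(s) -> world points on plane z"""
    K=c['camera_matrix'];p=(np.atleast_2d(px)-[K[0,2],K[1,2]])/K[0,0];r=np.hypot(*p.T)+1e-12
    d=np.c_[p[:,0]/r*np.sin(r),-p[:,1]/r*np.sin(r),-np.cos(r)];T=tool(o)@c['mount']
    d=d@T[:3,:3].T;return T[:3,3]+d*((z-T[2,3])/d[:,2])[:,None]
E
python3 - <<'E'
from h import *
o,c=snap('wrist')
px=np.array([[230,262],[305,178],[393,252],[317,338]])/7+[280-.43,180-.43]
P=ray(px,c,o,.139);print(np.round(P,4),'c',P.mean(0))
e=np.roll(P,-1,0)-P
print('len',np.hypot(e[:,0],e[:,1]),'ang',[(np.arctan2(v[1],v[0])) % (np.pi/2) for v in e], 'yaw',o['eef_rot'][2],(o['eef_rot'][2])%(np.pi/2))
X=cloud(c,o);S=cv2.cvtColor(c['img'],cv2.COLOR_RGB2HSV)[...,1]
m=(abs(X[...,2]-.102)<.005)&(X[...,1]>.03)&(X[...,1]<.16)&(X[...,0]>.5)
print('lug+col top',cv2.minAreaRect((X[m][:,:2]*1e3).astype(np.float32)))
E
```

```text
[[ 0.4971 -0.1785  0.139 ]
 [ 0.5107 -0.1834  0.139 ]
 [ 0.5058 -0.1973  0.139 ]
 [ 0.4917 -0.1925  0.139 ]] c [ 0.50132802 -0.18791651  0.139     ]
len [0.01444174 0.01470007 0.01485719 0.01492668] ang [np.float64(1.2264065638189612), np.float64(1.2314152647252161), np.float64(1.2414114413034882), np.float64(1.2036166869788023)] yaw -1.2001617544520042 0.3706345723428923
lug+col top ((597.8546752929688, 103.84174346923828), (74.63876342773438, 48.35512924194336), 83.49580383300781)
```

Emit:
jog_arm(targets=[[4, [0, 0, 0], -0.15], [4, [0, 0, 0], -0.3], [4, [0, 0, 0], -0.45], [4, [0, 0, 0], -0.6], [4, [0, 1, 0], -0.75], [4, [0, 2, 0], -0.855], [4, [0, 4, 0], -0.855], [4, [0, 4, 0], -0.855]])

```text
time_s: 2.05
ee_pos: [0.5015, -0.1867, 0.2023]
eef_rot: [-1.571, 0.004, -0.351]
force: [-0.6, 0.1, -0.9]
grip_width: 0.04
```

```bash
python3 - <<'E'
from h import *
o,c=snap('wrist')
print(o['time_s'],np.round(o['ee_pos'],4),np.round(o['eef_rot'],4),np.round(o['force'],2))
X=cloud(c,o)
m=(X[...,2]>.105)&(X[...,2]<.145)&(np.hypot(X[...,0]-.503,X[...,1]+.186)<.02)
vv,uu=np.where(m);print(uu.min(),uu.max(),vv.min(),vv.max())
u,v=int(uu.mean()),int(vv.mean())
save(cv2.resize(c['img'][v-35:v+35,u-45:u+45],None,fx=7,fy=7,interpolation=cv2.INTER_CUBIC),'pics/w2c.png');print(u-45,v-35)
t=m&(X[...,2]>.1365);print(X[t].min(0),X[t].max(0),cv2.minAreaRect((X[t][:,:2]*1e3).astype(np.float32)))
E
```

```text
2.05 [ 0.5015 -0.1867  0.2023] [-1.5706  0.0039 -0.351 ] [-0.6   0.12 -0.92]
311 332 204 232
276 183
[ 0.49287645 -0.19534899  0.13655093] [ 0.51203471 -0.17571013  0.1406596 ] ((502.75665283203125, -185.47097778320312), (16.002370834350586, 16.00065040588379), 69.58850860595703)
```

View pics/w2c.png

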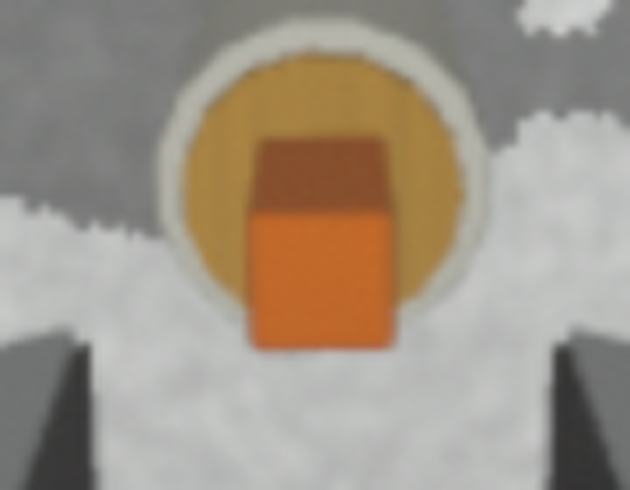

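Handle is square to and centred between the jaws (top face at (322,280)). Descending and gripping.

Emit:
jog_arm(targets=[[4, [0.05, 2.5, 0.1], 0], [4, [0.05, 5, 0.1], 0], [4, [0.05, 7, 0.1], 0], [4, [0.05, 7.6, 0.1], 0], [4, [0.05, 7.6, 0.1], 0], [0.8, [0.05, 7.6, 0.1], 0], [0.8, [0.05, 7.6, 0.1], 0], [0.8, [0.05, 7.6, 0.1], 0], [0.8, [0.05, 7.6, 0.1], 0], [0.8, [0.05, 7.6, 0.1], 0]], grip_force=40)

```text
time_s: 3.1
ee_pos: [0.5041, -0.1852, 0.1291]
eef_rot: [-1.571, -0.001, -0.349]
force: [-2.4, 0.6, 6.4]
grip_width: 0.0155
```

Emit:
jog_arm(targets=[[0.8, [0, -2, 0], 0], [0.8, [0, -5, 0], 0], [0.8, [0, -9, 0], 0], [0.8, [0, -13, 0], 0], [0.8, [0, -14, 0], 0], [0.8, [0, -14, 0], 0]])

```text
time_s: 3.7
ee_pos: [0.5043, -0.1853, 0.2695]
eef_rot: [-1.571, -0.002, -0.349]
force: [-0.2, -1.0, -1.1]
grip_width: 0.0157
```

```bash
python3 - <<'E'
from h import *
o=ctrl.get_obs();print(o)
c=np.load('w1.npz');
E
```

```text
{'time_s': 3.7, 'qpos': array([-4.20280294e-01,  2.38594030e-01,  1.49360513e+00, -1.29505471e-05,
        1.40697971e+00, -7.13101168e-02]), 'joint_vel': array([-8.86590059e-05,  3.74101233e-02,  5.97635886e-02, -1.61540187e-03,
       -3.15021905e-02, -3.32642841e-04]), 'tau': array([ 1.93420606e-02, -5.39965653e+01, -3.94447947e+01,  7.38119055e-02,
        5.88612836e-01,  3.14259398e-05]), 'ee_pos': array([ 0.50426131, -0.18527359,  0.26946567]), 'eef_rot': array([-1.57098106, -0.00240674, -0.34896786]), 'force': array([-0.22561157, -1.02780658, -1.12667969]), 'moment': array([ 0.01076407, -0.02521816,  0.07623303]), 'grip_width': 0.01565678229688049}
```

Emit:
jog_arm(targets=[[0.8, [-0.3, 0, 5], 0], [0.8, [-0.5, 0, 10], 0], [0.8, [-0.8, 0, 15], 0], [0.8, [-1.1, 0, 20], 0], [0.8, [-1.3, 1, 24], 0], [0.8, [-1.3, 2.4, 24.9], 0], [0.8, [-1.3, 2.4, 24.9], 0], [0.8, [-1.3, 2.4, 24.9], 0]])

```text
time_s: 4.5
ee_pos: [0.5764, 0.0524, 0.2433]
eef_rot: [-1.572, 0.002, -0.349]
force: [-0.9, -1.0, -0.6]
grip_width: 0.016
```

```bash
python3 - <<'E'
from h import *
o,c=snap('wrist')
print(o['time_s'],np.round(o['ee_pos'],4),np.round(o['eef_rot'],4),np.round(o['force'],2))
X=cloud(c,o);np.savez('w3.npz',xyz=X,img=c['img'])
d=np.hypot(X[...,0]-.6,X[...,1]-.115)
m=(abs(X[...,2]-.102)<.005)&(d<.08);n=np.zeros_like(m);n[:]=m
r=cv2.minAreaRect((X[m][:,:2]*1e3).astype(np.float32));print(r)
vv,uu=np.where((d<.015));print(uu.min(),uu.max(),vv.min(),vv.max())
u,v=int(uu.mean()),int(vv.mean());print(u,v)
save(cv2.resize(c['img'][v-40:v+40,u-50:u+50],None,fx=7,fy=7,interpolation=cv2.INTER_CUBIC),'pics/w3c.png');print('origin',u-50,v-40)
E
```

```text
4.5 [0.5764 0.0524 0.2433] [-1.5719  0.002  -0.3495] [-0.86 -1.   -0.57]
((598.3477783203125, 103.72550201416016), (73.8498306274414, 48.716339111328125), 84.00791931152344)
0 639 0 399
313 346
origin 263 306
```

View pics/w3c.png

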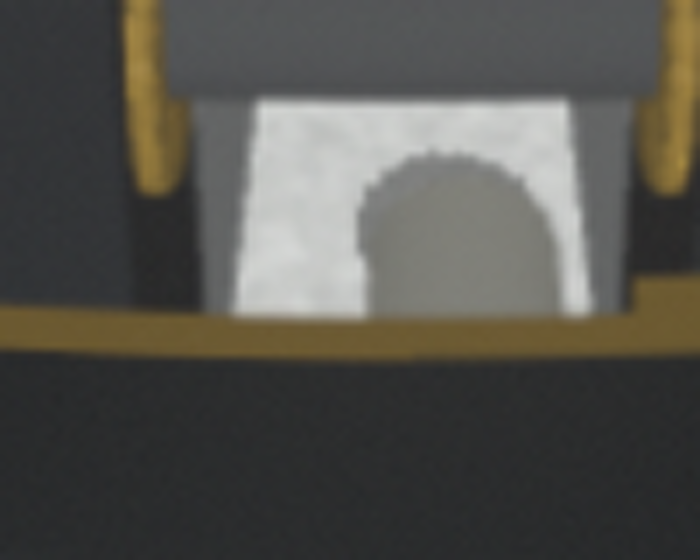

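The crop missed: invalid pixels skewed its centre. I'll rectify the same image onto the lug plane instead.

```bash
cat >> h.py <<'E'
def rect(c,o,z,ctr,half=.03,s=10):
    """top-down rectified view of plane z: s px/mm, columns +x world, rows -y world"""
    n=int(2*half*1e3*s);g=(np.arange(n)+.5)/n*2*half-half
    x,y=np.meshgrid(ctr[0]+g,ctr[1]-g);T=np.linalg.inv(tool(o)@c['mount'])
    P=np.stack([x,y,np.full_like(x,z)],-1)@T[:3,:3].T+T[:3,3]
    h=np.hypot(P[...,0],P[...,1]);a=np.arctan2(h,-P[...,2])/h;K=c['camera_matrix']
    return cv2.remap(c['img'],(K[0,2]+K[0,0]*P[...,0]*a).astype(np.float32),(K[1,2]-K[0,0]*P[...,1]*a).astype(np.float32),cv2.INTER_CUBIC)
E
python3 - <<'E'
from h import *
o,c=snap('wrist')
print(o['time_s'],np.round(o['ee_pos'],4),np.round(o['eef_rot'],4))
import pickle;pickle.dump((o,c),open('w4.pkl','wb'))
save(np.clip(rect(c,o,.102,(.5996,.1158))*1.0,0,255).astype(np.uint8),'pics/w4.png')
E
```

```text
4.55 [0.5767 0.0521 0.2442] [-1.5713e+00  6.0000e-04 -3.5020e-01]
```

View pics/w4.png

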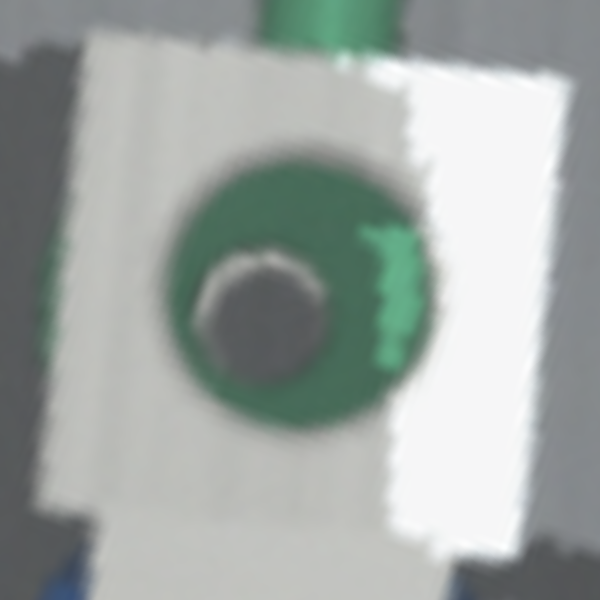

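The rectified lug view (10 px/mm, centre (.5996,.1158)) shows:
- upper hole centred at about (302,288)
- eye hole at about (262,317)
- lower lug hole at about (265,322)

Next I check the camera's bias against the held pin by rectifying at the collar and nose heights.

```bash
python3 - <<'E'
from h import *
import pickle
o,c=pickle.load(open('w4.pkl','rb'));t=o['ee_pos']
ims=[rect(c,o,t[2]-.030,t,half=.03,s=6.5),rect(c,o,t[2]-.123,t,half=.03,s=6.5)]
save(np.hstack(ims),'pics/w5.png')
# refined circle fits in w4
A=tool(o)@c['mount'];C=A[:3,3];print('cam',C)
hsv=cv2.cvtColor(rect(c,o,.072,(.5954,.1141),half=.015,s=10),cv2.COLOR_RGB2HSV)
g=((hsv[...,0]>60)&(hsv[...,0]<95)&(hsv[...,1]>60)).astype(np.uint8)
k=cv2.findContours(1-g,cv2.RETR_LIST,cv2.CHAIN_APPROX_NONE)[0]
for q in k:
    if len(q)>200: print('eye',len(q),cv2.minEnclosingCircle(q),cv2.boundingRect(q),cv2.fitEllipse(q))
E
```

```text
cam [0.59998193 0.11346606 0.40416446]
eye 467 ((148.2216339111328, 147.18141174316406), 82.86865234375) (68, 65, 160, 163) ((148.43045043945312, 146.78567504882812), (157.1310577392578, 162.08160400390625), 35.71250915527344)
eye 1270 ((149.5, 149.5), 211.42503356933594) (0, 0, 300, 300) ((154.37942504882812, 148.96981811523438), (329.9034729003906, 353.3459167480469), 89.80923461914062)
```

View pics/w5.png

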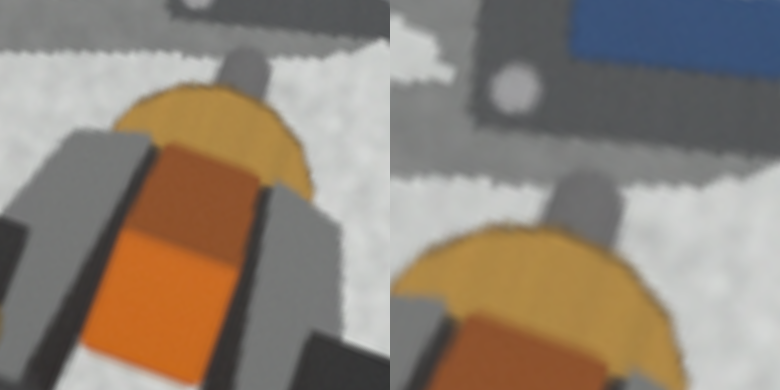

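Collar and nose appear about 1 mm toward −y of the TCP, so I aim the TCP at about (.5953,.1152), first staying above the lug.

Emit:
jog_arm(targets=[[0.8, [-0.2, 0, 3], 0], [0.8, [-0.4, 0, 5.5], 0], [0.8, [-0.42, 0, 6.57], 0], [0.8, [-0.42, 0, 6.57], 0], [0.8, [-0.42, 0, 6.57], 0]])

```text
time_s: 5.1
ee_pos: [0.5953, 0.1154, 0.2446]
eef_rot: [-1.571, -0.0, -0.35]
force: [0.3, -0.4, -2.1]
grip_width: 0.0159
```

Emit:
jog_arm(targets=[[0.8, [0, 1, 0], 0], [0.8, [0, 2, 0], 0], [0.8, [0, 3, 0], 0], [0.8, [0, 3.8, 0], 0], [0.8, [0, 4.3, 0], 0], [0.8, [0, 4.5, 0], 0], [0.8, [0, 4.5, 0], 0]])

```text
time_s: 5.8
ee_pos: [0.5954, 0.1165, 0.1993]
eef_rot: [-1.571, 0.0, -0.349]
force: [-0.2, 0.3, -0.8]
grip_width: 0.0153
```

Emit:
jog_arm(targets=[[0.8, [0, 0.15, 0], 0], [0.8, [0, 0.3, 0], 0], [0.8, [0, 0.45, 0], 0], [0.8, [0, 0.55, 0], 0], [0.8, [0, 0.6, 0], 0], [0.8, [0, 0.6, 0], 0]])

```text
time_s: 6.4
ee_pos: [0.5954, 0.1165, 0.1934]
eef_rot: [-1.571, 0.0, -0.349]
force: [-0.0, -0.4, -1.4]
grip_width: 0.0156
```

Emit:
jog_arm(targets=[[0.8, [0, 0.1, 0], 0], [0.8, [0, 0.2, 0], 0], [0.8, [0, 0.3, 0], 0], [0.8, [0, 0.4, 0], 0], [0.8, [0, 0.4, 0], 0]])

```text
time_s: 6.9
ee_pos: [0.5953, 0.1165, 0.1892]
eef_rot: [-1.571, 0.0, -0.349]
force: [-0.2, -0.9, -1.8]
grip_width: 0.0157
```

Emit:
jog_arm(targets=[[0.8, [0, 0.1, 0], 0], [0.8, [0, 0.2, 0], 0], [0.8, [0, 0.3, 0], 0], [0.8, [0, 0.4, 0], 0], [0.8, [0, 0.4, 0], 0]])

```text
time_s: 7.4
ee_pos: [0.5954, 0.1164, 0.1853]
eef_rot: [-1.571, 0.0, -0.349]
force: [0.2, 1.3, -2.2]
grip_width: 0.0157
```

The nose is in the eye with no contact. Continuing.

Emit:
jog_arm(targets=[[0.8, [0, 0.2, 0], 0], [0.8, [0, 0.4, 0], 0], [0.8, [0, 0.6, 0], 0], [0.8, [0, 0.8, 0], 0], [0.8, [0, 0.9, 0], 0], [0.8, [0, 0.9, 0], 0]])

```text
time_s: 8.0
ee_pos: [0.5954, 0.1165, 0.1763]
eef_rot: [-1.571, 0.0, -0.349]
force: [-0.4, 0.3, -2.4]
grip_width: 0.016
```

Emit:
jog_arm(targets=[[0.8, [0, 0.2, 0], 0], [0.8, [0, 0.4, 0], 0], [0.8, [0, 0.5, 0], 0], [0.8, [0, 0.6, 0], 0], [0.8, [0, 0.7, 0], 0], [0.8, [0, 0.7, 0], 0]])

```text
time_s: 8.6
ee_pos: [0.5954, 0.1165, 0.1693]
eef_rot: [-1.571, 0.0, -0.349]
force: [-0.6, -0.0, -1.2]
grip_width: 0.0159
```

Emit:
jog_arm(targets=[[0.8, [0, 0.1, 0], 0], [0.8, [0, 0.2, 0], 0], [0.8, [0, 0.3, 0], 0], [0.8, [0, 0.4, 0], 0], [0.8, [0, 0.5, 0], 0], [0.8, [0, 0.5, 0], 0]])

```text
time_s: 9.2
ee_pos: [0.5954, 0.1164, 0.1643]
eef_rot: [-1.571, 0.0, -0.349]
force: [0.4, -0.4, -1.5]
grip_width: 0.0163
```

Emit:
jog_arm(targets=[[0.8, [0, 0.1, 0], 0], [0.8, [0, 0.2, 0], 0], [0.8, [0, 0.3, 0], 0], [0.8, [0, 0.4, 0], 0], [0.8, [0, 0.5, 0], 0], [0.8, [0, 0.5, 0], 0]])

```text
time_s: 9.8
ee_pos: [0.5953, 0.1163, 0.1592]
eef_rot: [-1.571, 0.0, -0.349]
force: [-0.2, -2.8, -1.4]
grip_width: 0.0154
```

The nose is now in the lower lug with a slight side force toward −y (−2.8 N), so I ease that way and go on.

Emit:
jog_arm(targets=[[0.8, [0.02, 0, -0.06], 0], [0.8, [0.02, 0.1, -0.06], 0], [0.8, [0.02, 0.2, -0.06], 0], [0.8, [0.02, 0.3, -0.06], 0], [0.8, [0.02, 0.4, -0.06], 0], [0.8, [0.02, 0.5, -0.06], 0], [0.8, [0.02, 0.5, -0.06], 0]])

```text
time_s: 10.5
ee_pos: [0.5953, 0.1158, 0.1542]
eef_rot: [-1.571, 0.0, -0.349]
force: [-0.2, -1.2, -2.9]
grip_width: 0.0154
```

Emit:
jog_arm(targets=[[0.8, [0, 0.2, 0], 0], [0.8, [0, 0.4, 0], 0], [0.8, [0, 0.6, 0], 0], [0.8, [0, 0.8, 0], 0], [0.8, [0, 1.0, 0], 0], [0.8, [0, 1.2, 0], 0], [0.8, [0, 1.2, 0], 0]])

```text
time_s: 11.2
ee_pos: [0.5953, 0.1158, 0.1421]
eef_rot: [-1.571, 0.0, -0.349]
force: [-0.2, -1.3, -3.0]
grip_width: 0.0155
```

Emit:
jog_arm(targets=[[0.8, [0, 0.1, 0], 0], [0.8, [0, 0.2, 0], 0], [0.8, [0, 0.3, 0], 0], [0.8, [0, 0.3, 0], 0]])

```text
time_s: 11.6
ee_pos: [0.5953, 0.1158, 0.1393]
eef_rot: [-1.571, 0.0, -0.349]
force: [-0.4, -1.1, -1.7]
grip_width: 0.0158
```

Emit:
jog_arm(targets=[[0.8, [0, 0.1, 0], 0], [0.8, [0, 0.2, 0], 0], [0.8, [0, 0.2, 0], 0]])

```text
time_s: 11.9
ee_pos: [0.5953, 0.1158, 0.1373]
eef_rot: [-1.571, 0.0, -0.349]
force: [-0.7, -1.4, -1.6]
grip_width: 0.016
```

Emit:
jog_arm(targets=[[0.8, [0, 0.05, 0], 0], [0.8, [0, 0.1, 0], 0], [0.8, [0, 0.1, 0], 0]])

```text
time_s: 12.2
ee_pos: [0.5954, 0.1159, 0.1371]
eef_rot: [-1.571, -0.0, -0.349]
force: [-4.2, -1.2, 5.5]
grip_width: 0.0157
```

Emit:
jog_arm(targets=[[0.8, [0, 0.05, 0], 0], [0.8, [0, 0.05, 0], 0]])

```text
time_s: 12.4
ee_pos: [0.5954, 0.1158, 0.1371]
eef_rot: [-1.571, -0.001, -0.349]
force: [-5.4, -1.8, 9.6]
grip_width: 0.0158
```

```bash
python3 - <<'E'
from h import *
o,c=snap('side');print(o['time_s'],o['ee_pos'],o['force'],o['moment'])
save(cv2.resize(c['img'][120:210,250:370],None,fx=6,fy=6,interpolation=cv2.INTER_CUBIC),'pics/s2.png')
E
```

```text
12.4 [0.59541714 0.11584663 0.13710635] [-5.35374796 -1.82128016  9.55978309] [-0.44280168  1.28616977  0.05682097]
```

View pics/s2.png

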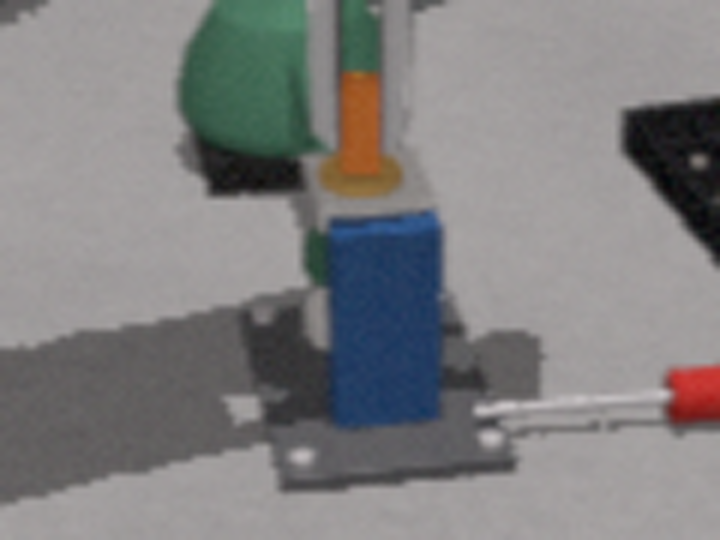

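The collar (360,175) lies on the upper lug. I relax the press, open, and retreat upward.

Emit:
jog_arm(targets=[[0.8, [0, -0.1, 0], 0], [2.5, [0, -0.1, 0], 0], [4, [0, -0.1, 0], 0], [4, [0, -0.1, 0], 0], [4, [0, -0.1, 0], 0], [4, [0, -1.5, 0], 0], [4, [0, -4, 0], 0], [4, [0, -7, 0], 0], [4, [0, -10, 0], 0], [4, [0, -10, 0], 0]])

```text
time_s: 13.45
ee_pos: [0.5966, 0.116, 0.2415]
eef_rot: [-1.567, -0.007, -0.349]
force: [-0.0, 0.8, 0.5]
grip_width: 0.0403
```

```bash
python3 - <<'E'
from h import *
o,c=snap('side');print(o['time_s'],o['ee_pos'],o['force'])
a=c['img'][120:210,250:370]
o,w=snap('wrist');X=cloud(w,o)
hsv=cv2.cvtColor(w['img'],cv2.COLOR_RGB2HSV);d=np.hypot(X[...,0]-.5954,X[...,1]-.115)
def q(m,s): print(s,m.sum(),np.round(np.median(X[m],0),4),np.round(np.percentile(X[m][:,2],[5,95]),4))
q((d<.02)&(hsv[...,0]>15)&(hsv[...,0]<25)&(hsv[...,1]>110),'collar')
q((d<.02)&(hsv[...,0]<14)&(hsv[...,1]>150)&(X[...,2]>.14),'handle top')
q((d<.04)&(hsv[...,1]<40)&(X[...,2]>.09)&(X[...,2]<.115),'lug')
b=rect(w,o,.105,(.5954,.115),half=.03,s=9)
save(np.hstack([cv2.resize(a,(720*540//720-0,540))[:, :],b])[:, :800] if 0 else np.hstack([cv2.resize(a,(400,300)),cv2.resize(b,(300,300))]),'pics/f.png')
E
```

```text
13.45 [0.59664862 0.11604165 0.24151664] [-0.0322753   0.79630761  0.48068479]
collar 589 [0.6007 0.1219 0.1069] [0.1057 0.3436]
handle top 332 [0.5963 0.116  0.1466] [0.142  0.1478]
lug 1638 [0.6055 0.116  0.1017] [0.1002 0.1029]
```

View pics/f.png

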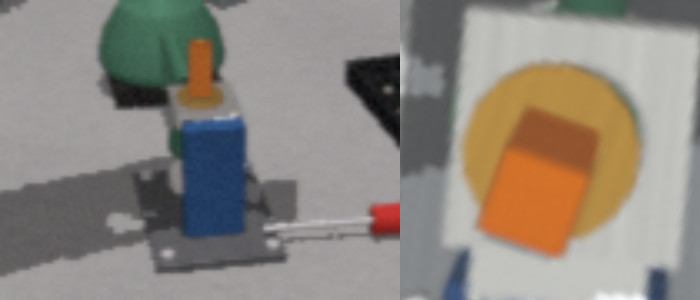

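The collar top is 5.2 mm above the lug face (the collar is 5 mm thick), and the handle top is at 147 mm as expected. The pin is seated and the gripper is clear of it.

```bash
python3 -c "
from station import ctrl
print(ctrl.hand_in())"
```

```text
the job is handed in; nothing more can be done
None
```

The orange-handled pin is through the upper lug, the green arm's eye and the lower lug. Its collar sits flush on the upper lug, and I let go and backed straight up. The job was handed in at about 13.5 s of the 61 s allowed.

- **Feeling the way in:** I measured the eye and lower-lug offsets with the wrist camera before lowering the pin. The eye took no contact. At the lower lug I read a side force of about 3 N and shifted 0.6 mm to ease it. The highest seating push I read was about 10 N.
- **Last checks:** the collar top measured 106.9 mm against the lug face at 101.7 mm, a gap of 5.2 mm for a 5 mm collar. The handle top measured 146.6 mm against 147 mm expected. After release the gripper was clear and the wrist force was under 1 N.
- **Missteps and limits:** two measurements needed redoing: a wrist crop that missed the hole, and a handle fit that picked up the tool-holder handles. I took no final overall picture of the other bench items. The side crop shows the screwdriver and the lamp shade apparently as they were, and the arm made no unexpected contact that I read.

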